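# Zero the dial, then tilt the dish stage to the red arm and hold it

### The arm

A 7-joint arm with a two-finger parallel gripper is mounted at the origin on a cart in front of the work surface, level with it; the furniture and walls round the work are solid. World frame = base frame: x ahead of the robot, y to its left, z up, the work surface at z = 0. Lengths are in m, angles in rad, forces in N, time in s.
With the tool pointing down it reaches from about 0.4 to 0.85 m from the base axis. Payload 4.5 kg.
Tool frame: the origin (TCP) lies on the centre line of the jaws, within the pads' length; the fingertips stand 14 mm ahead of it and the grasp point (between the pads) lies 5 mm behind it; z points along the fingers, y is the line along which they close (so a half turn about z gives the same grasp; the last joint's range is limited). The gripper opens to 85 mm and grips with 20 to 120 N. Pads are 22 mm wide; open, the fingers measure 114 mm over their backs; the gripper's body (76 mm by 85 mm) begins 54 mm behind the grasp point. The pads swing forward as they close: fully open they stand 13 mm farther back than shut.
Start: joints at [-1.196, 0.689, -0.195, 1.565, 0.157, 0.902, -0.215], TCP at [0.209, 0.589, 0.245] pointing down, gripper open.
Joint ranges: [-3.01, 3.01], [-0.46, 2.08], [-1.47, 1.51], [0.13, 2.56], [-1, 4.14], [0.04, 2.09], [-2.66, 2.66]. Speed limits (rad/s): [2.57, 2.57, 3.14, 3.14, 3.14, 3.14, 3.14].

### API

Orientations are given as [roll, pitch, yaw] about the fixed x, y, z axes, in that order (R = Rz(yaw) Ry(pitch) Rx(roll)).
In Python, from station import bot gives the robot as it stands. The module is installed in compiled form; this text tells all that it offers.
- The arm moves only by the tool carry_out, never from a script. Its arguments are lists of equal length, an entry for each row: "slide": the shift along the tool's x, y, z in m, a list of three; "twist": the turn, a rotation vector about the tool's x, y, z in rad, a list of three; "gripper": the opening, from 0 (shut) to 1 (fully open). A call has 1 to 12 rows; each row is the pose to reach, as a shift and turn from the pose commanded when the call began, along the tool's axes at that moment; what a row does not reach only later rows make up. A row lasts 1/10 s, in which the tool goes at most 50 mm and 8.59 degrees, less where a joint would pass 70% of its speed; a pose out of reach is approached as far as the arm can. A call with a gripper value outside its range is refused whole. The fingers move at their own pace and stop on an object; "force" is the grip in N (left out, the last holds). Time passes only in rows, so rows that repeat a pose let the fingers close. It gives the time, the measured TCP pose, the force and the opening at its end, in the units of the state.
- bot.get_state(): the state, without advancing time (a new reading comes with each control period).
- bot.read_camera(name): name is "side" or "top" or "wrist"; returns a dict with "img" (400x640x3 uint8, red, green, blue), "depth" (400x640 float32, m along the optical axis (not along the pixel's ray), 0 where there is no reading), "vfov" (degrees; the focal length in pixels is half the picture's height over the tangent of half this angle, whatever the lens; pixels are square), "cx", "cy" (the principal point, pixels), "R" (3x3) and "t" (3): a world point X has camera coordinates R X + t; the wrist camera has in their place "hand_eye" (4x4, takes a point from camera to tool coordinates, whose origin is the TCP and whose axes are the flange's). Camera axes: x right, y down, z forward; pixel columns grow to the right and rows downward; lengths in m; the calibration is good to about 2 mm. A picture is of the moment at which its call begins: read the wrist's pose just before it.
- bot.job_done(): hands the job in, once; it reports no verdict.
Trained networks look in a picture, given as the dict that the camera call returned (one of the last four; its "shot" number tells which), for a name from the list of things; names that differ only in an ending like _2 or _b are one class to them, and where a whole thing is asked for, a point or a joint stands for the part that bears it (a point fixed in the world has none). Each returns a list of dicts, best first, with "conf" (0 to 1); they miss things now and then, are a little off and sometimes report something else, mostly with a low value. They report only what shows in the picture. A call takes as long as a camera call. They do not tell look-alikes from the thing itself.
- bot.search_frame(query, picture): "position" ([column, row] in pixels, amid what is visible of it).
The state is a dict: "time": time; "joint_positions": joint angles; "qd": joint speeds; "joint_efforts": joint torques, N m; "tcp_pos": TCP position; "tcp_rot": TCP orientation; "ft_force": force on the tool from outside, world axes, zero at the start; "wrist_torque": the same for the moment, N m; "grip_width": finger opening in m.
Only numpy, scipy, OpenCV 4.12 (cv2) and the standard library are available. Lean on these libraries where they do the work, as an engineer would, in place of code of your own. Each camera call takes 0.05 s, during which the arm holds its last target. There are 200 camera calls.

### The job

On the dish tilting stage, first, with the plate still lying flat, turn the grey knob on the black dial until its white pointer stands at the green zero mark. Then lift the hinged aluminium plate by its yellow bar until it is tilted just as steeply as the red preset arm beside it, and finish while still holding it there, because it falls shut when let go. The petri dish must stay on the plate against its two stops, the red arm must stay where it is set, and the beaker, wash bottle and stopper round about must be left alone.

Things in the scene. Friction and masses are not known exactly. Their poses are not given: they have to be found in the camera images.
- stage: Tilting stage fixed on the worktop, grey base 170 x 310 x 14 mm. Origin on the worktop; x from the hinge side (near the robot) to the far side, y left, z up. In this frame (mm): base x -105 to 65, y -190 to 120; hinge line along y at x -85, z 55; yellow bar, plate flat, at x 105, z 55; knob axis at x 0, y -145; white scale, radius 130 about the hinge, at y 114.
- tilt_plate (a joint): Angle of the aluminium plate (140 x 140 x 6 mm) about the hinge line, rad: 0 lying flat, growing as its far edge rises, stop at 1.3. It weighs 0.3 kg, turns freely and falls shut when let go.
- plate_hinge (a point): Middle of the plate's hinge line. Moves with the plate: x along the plate from hinge to bar, y along the hinge, z out of the plate's upper face.
- lift_bar (a point): Middle of the yellow round lift bar, parallel to the hinge, 190 mm from it, 12 mm thick, 120 mm long, on two 10 mm rods 55 mm left and right of its middle. 44 mm clear between bar and plate edge and nothing below but the worktop. Plate flat: 55 mm above the worktop. It can turn between the fingers. Axes as plate_hinge.
- dish_seat (a point): Centre of the dish's place on the plate's upper face, 59 mm from the hinge line, on the plate's middle line; two 8 mm black stubs on the hinge side of it stop the dish from sliding down. Same axes as plate_hinge.
- preset_arm (a joint): Angle of the red preset arm about the same hinge line, rad, counted as tilt_plate; between 0.45 and 0.8. Stiff friction; leave as set. The plate is in line with it when both angles are equal.
- preset_tip (a point): Centre of the red ball (14 mm) at the end of the red arm (6 mm rod), 175 mm from the hinge line, 102 mm left of the plate's middle line. Its x axis points along the arm away from the hinge, y along the hinge.
- zero_knob (a joint): Angle of the grey knob, rad: 0 when the white pointer stands at the green zero mark (stage's +x side of the dial), positive counter-clockwise from above; it starts between 0.5 and 1.2, stops at +-1.7. Light friction (0.04 N m), stays where it is left.
- knob_grip (a point): Point on the knob's upright axis at gripping height, 11 mm below its top and 72 mm above the worktop (the flat plate's top is at 58 mm). The grip is an upright bar 46 mm long, 14 mm wide, 26 mm tall on a 54 mm disc; this point's x axis runs along the bar to the pointer end; grip across its y axis from above.
- dish: Clear petri dish, 89 mm across, 13 mm high, 30 g, loose, lying on the plate against the two stubs. Origin at the centre of its underside.
- beaker: Clear beaker, 80 x 92 x 98 mm, standing loose on the worktop. Bystander. Origin at the centre of its underside.
- wash_bottle: Clear wash bottle with bent spout, 62 x 79 x 222 mm, standing loose. Bystander. Origin at the centre of its underside.
- stopper: Red-brown rubber stopper, 26 mm across, 25 mm high, standing loose. Bystander. Origin at the centre of its underside.
Things that resemble listed ones, but are neither listed nor needed, are in the scene too. What is shaped like the dish but blue or purple is not meant.

How it is judged:
By the outcome, as a careful person would: the job done as asked, in the order asked, and still so for the second after the job is handed in, while the arm keeps its last pose, push and grip.
It also fails if it takes over 45 s, if anything falls off the work surface, if the arm or the gripper's body presses on something with over 40 N, if the wrist force passes 120 N, or if a joint passes its speed limit or range.

## Working session

There is one attempt and no reset: what is moved stays moved. The work goes in short steps, Python scripts to look and compute and a tool call to move; the robot and the scene stay as the last step left them, time stands still between calls to the robot, and variables do not carry over. Pictures are saved under pics/ and viewed, on a budget of 10 in all, crops included, one or two more only if the job needs it, and the job is handed in when it is done.

Besides the shell and the picture viewer there is one more tool, called after "Call:" by a JSON object that holds its "fn" and its "kwargs", one argument or row to a line. carry_out: Moves the arm, as the interface text tells. Its arguments: {"type":"object","properties":{"slide":{"type":"array"},"twist":{"type":"array"},"gripper":{"type":"array"},"force":{"type":"number"}},"required":["slide","twist","gripper"]}

```bash
mkdir -p pics
cat > h.py <<'E'
import numpy as np,cv2
from station import bot
def f(p): return p["img"].shape[0]/2/np.tan(np.radians(p["vfov"])/2)
def ray_at(p,uv,z=None,d=None):
    R,t=np.array(p["R"]),np.array(p["t"]); c=np.array([(uv[0]-p["cx"])/f(p),(uv[1]-p["cy"])/f(p),1])
    o=-R.T@t; r=R.T@c
    return o+r*((z-o[2])/r[2] if d is None else d)
def proj(p,X):
    c=np.array(p["R"])@np.array(X)+np.array(p["t"]); return [c[0]/c[2]*f(p)+p["cx"],c[1]/c[2]*f(p)+p["cy"]]
def save(p,n): cv2.imwrite("pics/"+n,p["img"][:,:,::-1])
E
python3 - <<'E'
from h import *
for n in("top","side"):
    p=bot.read_camera(n); save(p,n+"1.png"); print(n,f(p),p["cx"],p["cy"],np.round(-np.array(p["R"]).T@p["t"],3))
    for q in["stage","lift_bar","knob_grip","preset_tip","dish","plate_hinge","beaker","wash_bottle","stopper"]:
        for r in bot.search_frame(q,p)[:3]:
            u=np.array(r["position"]); d=p["depth"][int(u[1]),int(u[0])]
            print(q,u.round(),round(r["conf"],2),d.round(3),ray_at(p,u,d=d).round(3))
s=bot.get_state();print(s["tcp_pos"],s["tcp_rot"],s["grip_width"],s["time"])
E
```

```text
top 492.71956268422036 320.89042071919636 199.4896328489374 [ 0.337 -0.022  1.519]
stage [299. 207.] 0.82 1.477 [0.493 0.078 0.051]
lift_bar [287. 194.] 0.91 1.459 [0.53  0.113 0.075]
knob_grip [331. 204.] 0.59 1.444 [ 0.498 -0.019  0.083]
preset_tip [248. 218.] 0.49 1.461 [0.461 0.227 0.067]
dish [309. 135.] 0.96 1.555 [0.726 0.048 0.   ]
dish [212. 197.] 0.92 1.541 [ 0.532  0.354 -0.002]
dish [379. 230.] 0.67 1.509 [ 0.422 -0.164  0.006]
plate_hinge [289. 193.] 0.7 1.474 [0.534 0.107 0.06 ]
beaker [410. 256.] 0.66 1.474 [ 0.343 -0.252  0.028]
beaker [468. 212.] 0.56 1.512 [ 0.476 -0.437  0.003]
wash_bottle [210. 245.] 0.93 1.392 [0.38  0.326 0.129]
side 501.110175431637 320.9061516879608 208.8489826323916 [ 0.54  -1.32   0.705]
stage [322. 218.] 0.94 1.57 [0.516 0.09  0.014]
lift_bar [329. 207.] 0.69 1.534 [0.537 0.071 0.06 ]
knob_grip [330. 206.] 0.53 1.542 [0.54 0.08 0.06]
knob_grip [313. 222.] 0.51 1.435 [ 0.492 -0.037  0.064]
preset_tip [335. 172.] 0.53 1.642 [0.557 0.218 0.118]
preset_tip [289. 304.] 0.21 1.05 [ 0.458 -0.456  0.078]
dish [326. 186.] 0.68 1.83 [0.524 0.371 0.004]
dish [286. 263.] 0.66 1.344 [ 0.426 -0.167  0.002]
dish [390. 226.] 0.64 1.551 [0.727 0.066 0.   ]
plate_hinge [328. 205.] 0.77 1.559 [0.535 0.097 0.056]
plate_hinge [348. 168.] 0.19 1.629 [0.598 0.212 0.135]
beaker [291. 303.] 0.71 1.049 [ 0.462 -0.456  0.082]
wash_bottle [286. 166.] 0.92 1.745 [0.387 0.32  0.099]
wash_bottle [314. 218.] 0.27 1.437 [ 0.497 -0.031  0.071]
[0.20888168 0.58907132 0.24533492] [ 3.14151854e+00 -2.57272963e-05  2.80083020e+00] 0.08538500120558654 1.0
```

Run:
```python
import cv2,numpy as np
a=cv2.imread("pics/top1.png")[120:290,180:440];b=cv2.imread("pics/side1.png")[130:300,230:430]
cv2.imwrite("pics/c1.png",cv2.resize(a,None,fx=3,fy=3,interpolation=2))
cv2.imwrite("pics/c2.png",cv2.resize(b,None,fx=3.5,fy=3.5,interpolation=2))
```

```text
(no output)
```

View pics/c1.png

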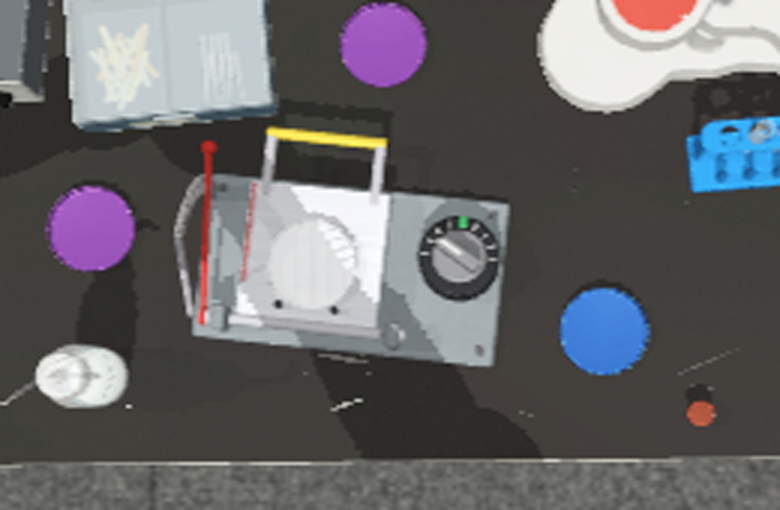

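View pics/c2.png

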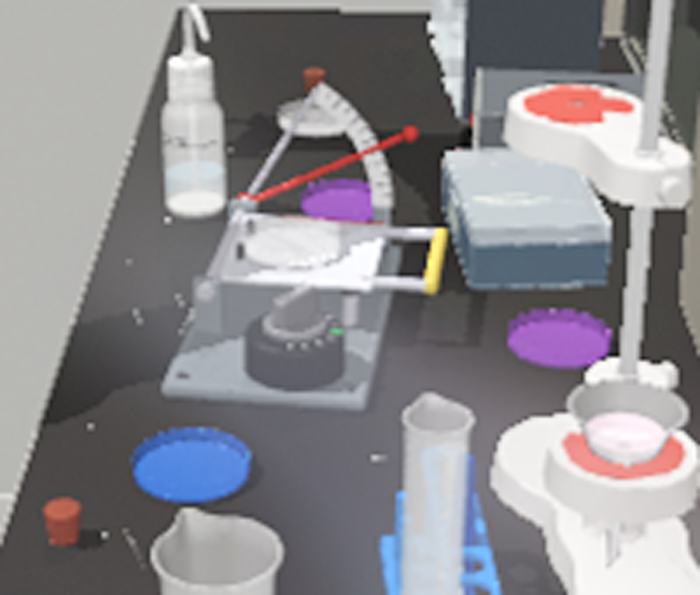

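The top crop shows the bar from (268,133) to (385,143), the knob at (458,258) with its pointer to the upper left at (437,238), the green mark at (463,222) and the red ball at (208,147). In the side crop the clear dish lies on the plate, the ball is at (411,132) and the bar at (436,260). The loose blue and purple dishes are look-alikes, so the one meant is the clear dish on the plate. Next I fit the stage pose.

```bash
cat >> h.py <<'E'
from scipy.optimize import least_squares
def hsvmask(img,lo,hi):
    return cv2.inRange(cv2.cvtColor(img,cv2.COLOR_RGB2HSV),lo,hi)
def biggest(m):
    n,l,s,c=cv2.connectedComponentsWithStats(m); 
    return l==1+s[1:,4].argmax(),c[1+s[1:,4].argmax()]
def W(x,X):
    c,s=np.cos(x[2]),np.sin(x[2]); return np.array([x[0]+c*X[0]-s*X[1],x[1]+s*X[0]+c*X[1],X[2]])
E
python3 - <<'E'
from h import *
P={n:bot.read_camera(n) for n in("top","side")}
obs=[]
roi={"top":(slice(150,190),slice(255,320)),"side":(slice(190,220),slice(335,365))}
for n,p in P.items():
    m=np.zeros((400,640),np.uint8); m[roi[n]]=hsvmask(p["img"],(22,120,90),(35,255,255))[roi[n]]
    b,c=biggest(m); v,u=np.nonzero(b); pts=np.c_[u,v]; pc=cv2.PCACompute(pts.astype(np.float32),None)[1][0]
    t=(pts-c)@pc; print(n,"bar",c.round(1),len(u),(c+pc*t.min()).round(1),(c+pc*t.max()).round(1))
    e=[c+pc*t.min(),c+pc*t.max()]
    e.sort(key=lambda q:q[0] if n=="top" else q[1])  # left (+y) first
    obs+=[(n,e[0],(.105,.060,.055)),(n,e[1],(.105,-.060,.055))]
obs+=[("top",np.array([180+458/3,120+258/3]),(0,-.145,.075))]
ball={"top":np.array([180+208/3,120+147/3]),"side":np.array([230+411/3.5,130+132/3.5])}
# base corners seen in top crop (z .014)
for q,X in(((507,204),(.065,-.19,.014)),((493,364),(-.105,-.19,.014)),((193,335),(-.105,.12,.014))):
    obs.append(("top",np.array([180+q[0]/3,120+q[1]/3]),X))
def res(x):
    r=[np.array(proj(P[n],W(x,X)))-uv for n,uv,X in obs]
    B=(-.085+.175*np.cos(x[3]),.102,.055+.175*np.sin(x[3]))
    r+=[np.array(proj(P[n],W(x,B)))-ball[n] for n in ball]
    return np.concatenate(r)
s=least_squares(res,[.5,.1,-.1,.6],loss="soft_l1"); print(s.x.round(4),res(s.x).round(1))
x=s.x; k=W(x,(0,-.145,.072)); print("knob",k,"bar",W(x,(.105,0,.055)))
p=P["top"]
for q in((437,238),(475,268),(463,222)):
    w=ray_at(p,[180+q[0]/3,120+q[1]/3],z=.083)-W(x,(0,-.145,0)); print(np.arctan2(w[1],w[0])-x[2],np.hypot(*w[:2]))
st=bot.get_state();print(st["time"],st["ft_force"])
E
```

```text
top bar [288.1 165.5] 161 [268.  163.4] [308.  167.5]
side bar [354.2 203.8] 75 [355.9 194.8] [352.4 213.1]
[ 0.5129  0.1209 -0.1138  0.4754] [ 0.8  0.5  0.1  0.3 -0.2  1.4  0.4 -1.1  0.  -1.7  0.4 -0.9 -0.4  0.8
 -1.2  0.  -0.1 -0.1 -0.4  0.2]
knob [ 0.49640638 -0.02316073  0.072     ] bar [0.61719667 0.10897445 0.055     ]
1.0806521411287022 0.024841872585685803
-2.228352850003175 0.022715800598328496
-0.059781654082882024 0.03001113399807064
1.1 [ 0.37524357 -1.11829029 -0.10679491]
```

```bash
cat >> h.py <<'E'
from scipy.spatial.transform import Rotation as Ro
X0=np.array([.5129,.1209,-.1138])
def cur():
    s=bot.get_state(); return np.array(s["tcp_pos"]),Ro.from_euler("xyz",s["tcp_rot"]),s
def rel(pos,rpy):
    p,R,_=cur(); print("slide",(R.inv().apply(np.array(pos)-p)).round(4),"twist",(R.inv()*Ro.from_euler("xyz",rpy)).as_rotvec().round(3))
E
python3 - <<'E'
from h import *
rel((.209,.589,.36),(np.pi,0,2.8)); rel((.496,-.023,.33),(np.pi,0,-2.25));rel((.496,-.023,.20),(np.pi,0,-2.25))
E
```

```text
slide [-1.000e-04 -0.000e+00 -1.147e-01] twist [ 0.    -0.     0.001]
slide [-0.4752 -0.4809 -0.0847] twist [ 0.     0.    -1.232]
slide [-0.4752 -0.4809  0.0453] twist [ 0.     0.    -1.232]
```

Call:
{"fn": "carry_out", "kwargs": {
  "slide": [
    [0,0,-0.05],
    [0,0,-0.1],
    [-0.04,-0.04,-0.115],
    [-0.475,-0.481,-0.1],
    [-0.475,-0.481,-0.1],
    [-0.475,-0.481,-0.1],
    [-0.475,-0.481,-0.1],
    [-0.475,-0.481,-0.1],
    [-0.475,-0.481,-0.1],
    [-0.475,-0.481,-0.1],
    [-0.475,-0.481,-0.1],
    [-0.475,-0.481,-0.1]
  ],
  "twist": [
    [0,0,0],
    [0,0,0],
    [0,0,-0.1],
    [0,0,-1.232],
    [0,0,-1.232],
    [0,0,-1.232],
    [0,0,-1.232],
    [0,0,-1.232],
    [0,0,-1.232],
    [0,0,-1.232],
    [0,0,-1.232],
    [0,0,-1.232]
  ],
  "gripper": [1,1,1,1,1,1,1,1,1,1,1,1]
}}

```text
time: 2.3
tcp_pos: [0.4152, 0.1499, 0.3495]
tcp_rot: [-3.141, 0.001, -2.247]
ft_force: [0.4, 0.5, 0.5]
grip_width: 0.0851
```

Run:
```python
from h import *
p,R,s=cur(); print(p,s["tcp_rot"],s["joint_positions"],s["time"])
rel((.496,-.023,.20),(np.pi,0,-2.25))
```

```text
[0.41522198 0.14985364 0.34947374] [-3.14139676e+00  1.01337904e-03 -2.24705213e+00] [-0.08562086  0.33530324 -0.50393777  1.92343634  0.19927508  0.93055491
  1.77973045] 2.3
slide [ 0.0844 -0.1712  0.1494] twist [-0.     0.001  0.003]
```

Call:
{"fn": "carry_out", "kwargs": {
  "slide": [
    [0.085,-0.171,0.12],
    [0.085,-0.171,0.12],
    [0.085,-0.171,0.12],
    [0.085,-0.171,0.15],
    [0.085,-0.171,0.15],
    [0.085,-0.171,0.15],
    [0.085,-0.171,0.15]
  ],
  "twist": [
    [0,0,0],
    [0,0,0],
    [0,0,0],
    [0,0,0],
    [0,0,0],
    [0,0,0],
    [0,0,0]
  ],
  "gripper": [1,1,1,1,0.7,0.6,0.6]
}}

```text
time: 3.0
tcp_pos: [0.494, -0.0224, 0.1986]
tcp_rot: [3.14, -0.001, -2.252]
ft_force: [0.3, 0.3, 0.8]
grip_width: 0.0513
```

Run:
```python
from h import *
p,R,s=cur(); w=bot.read_camera("wrist"); save(w,"w1.png"); print(p,s["tcp_rot"],s["time"],s["joint_positions"].round(2) if hasattr(s["joint_positions"],"round") else s["joint_positions"])
H=np.array(w["hand_eye"]); Rc=R.as_matrix()@H[:3,:3]; tc=p+R.apply(H[:3,3]); w["R"]=Rc.T; w["t"]=-Rc.T@tc
import pickle; pickle.dump(w,open("w1.pkl","wb"))
print(tc,proj(w,W(X0,(0,-.145,.083))),bot.search_frame("knob_grip",w)[:2],bot.search_frame("lift_bar",w)[:2])
```

```text
[ 0.49399271 -0.02242575  0.19860749] [ 3.14011175e+00 -6.50943942e-04 -2.25190543e+00] 3.0 [ 0.19  0.61 -0.38  1.99  0.38  0.6   2.02]
[ 0.44555076 -0.0813254   0.32677005] [np.float64(311.89696734981453), np.float64(201.96982370157963)] [{'position': [313.5, 188.5], 'conf': 0.75}] [{'position': [370.5, 291.5], 'conf': 0.75}]
```

View pics/w1.png

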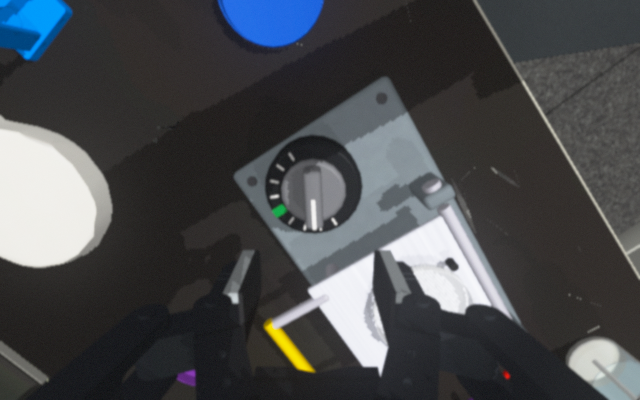

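The close view shows the pointer running down from (313,200) to (313,230), the green mark at (279,211) and the bar's far end near (313,168).

Run:
```python
from h import *
import pickle
w=pickle.load(open("w1.pkl","rb"))
a=ray_at(w,(313,168),z=.083);b=ray_at(w,(313.5,231),z=.083); d=b-a; print((a+b)/2,np.hypot(*d[:2]),np.arctan2(d[1],d[0]))
m=hsvmask(w["img"],(45,120,60),(80,255,255)); _,g=biggest(m); 
c=(a+b)/2
for z in(.05,.057):
    G=ray_at(w,g,z=z); 
    for k in(c,W(X0,(0,-.145,0))): print(g,np.hypot(*(G-k)[:2]),np.arctan2((G-k)[1],(G-k)[0]))
rel((.4955,-.023,.075),(np.pi,0,-2.23))
```

```text
[ 0.49486195 -0.0234735   0.083     ] 0.04949082186934568 0.8945840405150264
[279.20408163 210.24489796] 0.03520583044282013 -0.10655831693302174
[279.20408163 210.24489796] 0.03367860523641066 -0.1207186924624274
[279.20408163 210.24489796] 0.033268837443934995 -0.15429441820139383
[279.20408163 210.24489796] 0.03176748612915875 -0.17158905436852553
slide [ 0.0017 -0.0019  0.1254] twist [-0.001  0.002 -0.018]
```

Call:
{"fn": "carry_out", "kwargs": {
  "slide": [
    [0.001,-0.001,0.05],
    [0.001,-0.001,0.09],
    [0.001,-0.001,0.115],
    [0.001,-0.001,0.122],
    [0.001,-0.001,0.122],
    [0.001,-0.001,0.122],
    [0.001,-0.001,0.122],
    [0.001,-0.001,0.122],
    [0.001,-0.001,0.122],
    [0.001,-0.001,0.122],
    [0.001,-0.001,0.122]
  ],
  "twist": [
    [0,0,0],
    [0,0,0],
    [0,0,0],
    [0,0,0],
    [0,0,0],
    [0,0,0],
    [0,0,0],
    [0,0,0],
    [0,0,0],
    [0,0,0],
    [0,0,0]
  ],
  "gripper": [0.6,0.6,0.6,0.6,0.6,0,0,0,0,0,0],
  "force": 25
}}

```text
time: 4.25
tcp_pos: [0.496, -0.0242, 0.0788]
tcp_rot: [-3.138, 0.002, -2.251]
ft_force: [0.9, -1.6, 5.9]
grip_width: 0.0131
```

Call:
{"fn": "carry_out", "kwargs": {
  "slide": [
    [0,0,-0.002],
    [0,0,-0.002],
    [0,0,-0.002],
    [0,0,-0.002],
    [0,0,-0.002],
    [0,0,-0.002],
    [0,0,-0.002],
    [0,0,-0.002],
    [0,0,-0.002],
    [0,0,-0.002],
    [0,0,-0.002],
    [0,0,-0.002]
  ],
  "twist": [
    [0,0,0.12],
    [0,0,0.24],
    [0,0,0.36],
    [0,0,0.48],
    [0,0,0.6],
    [0,0,0.72],
    [0,0,0.84],
    [0,0,0.94],
    [0,0,1.008],
    [0,0,1.008],
    [0,0,1.008],
    [0,0,1.008]
  ],
  "gripper": [0,0,0,0,0,0,0,0,0,0,0,0]
}}

```text
time: 5.45
tcp_pos: [0.4956, -0.0232, 0.079]
tcp_rot: [3.141, 0.002, 3.026]
ft_force: [5.7, 0.5, -17.9]
grip_width: 0.0133
```

Call:
{"fn": "carry_out", "kwargs": {
  "slide": [
    [0,0,0],
    [0,0,0],
    [0,0,0],
    [0,0,-0.03],
    [0,0,-0.08],
    [0,0,-0.12],
    [0,0,-0.12],
    [0,0,-0.12]
  ],
  "twist": [
    [0,0,0],
    [0,0,0],
    [0,0,0],
    [0,0,0],
    [0,0,0],
    [0,0,0],
    [0,0,0],
    [0,0,0]
  ],
  "gripper": [0.5,0.5,0.5,0.5,0.5,0.5,0.5,0.5]
}}

```text
time: 6.25
tcp_pos: [0.4944, -0.0236, 0.2004]
tcp_rot: [3.141, 0.002, 3.025]
ft_force: [-0.7, 0.7, -0.0]
grip_width: 0.0428
```

Run:
```python
from h import *
p,R,s=cur(); w=bot.read_camera("wrist"); save(w,"w2.png"); print(p,s["tcp_rot"],s["time"],np.round(s["joint_positions"],2))
H=np.array(w["hand_eye"]); Rc=R.as_matrix()@H[:3,:3]; tc=p+R.apply(H[:3,3]); w["R"]=Rc.T; w["t"]=-Rc.T@tc
import pickle; pickle.dump(w,open("w2.pkl","wb"))
u=np.array(proj(w,W(X0,(0,-.145,.083)))).astype(int); print(u)
x,y=max(u[0]-50,0),max(u[1]-50,0)
cv2.imwrite("pics/w2c.png",cv2.resize(w["img"][y:y+100,x:x+100,::-1],None,fx=5,fy=5,interpolation=2));print(x,y)
m=hsvmask(w["img"],(45,120,60),(80,255,255));print(biggest(m)[1])
rel(W(X0,(.105,0,.20)),(np.pi,0,1.457))
```

```text
[ 0.49437861 -0.0236302   0.20042412] [3.14137599e+00 1.96224120e-03 3.02476695e+00] 6.25 [-0.01  0.59 -0.05  2.01  0.05  0.55  1.35]
[317 202]
267 152
[317.  231.6]
slide [-0.1073  0.1461 -0.0008] twist [-1.000e-03 -0.000e+00  1.568e+00]
```

View pics/w2c.png

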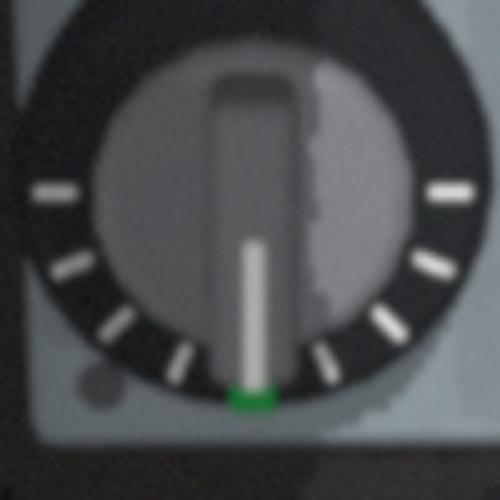

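The pointer (crop 253,240 to 390) ends exactly on the green mark (253,398), so the knob is set. Next, the bar.

Call:
{"fn": "carry_out", "kwargs": {
  "slide": [
    [-0.02,0.03,0],
    [-0.112,0.131,0],
    [-0.112,0.131,0],
    [-0.112,0.131,0],
    [-0.112,0.131,0],
    [-0.112,0.131,0],
    [-0.112,0.131,0],
    [-0.112,0.131,0],
    [-0.112,0.131,0],
    [-0.112,0.131,0],
    [-0.112,0.131,0],
    [-0.112,0.131,0]
  ],
  "twist": [
    [0,0,0.15],
    [0,0,1.568],
    [0,0,1.568],
    [0,0,1.568],
    [0,0,1.568],
    [0,0,1.568],
    [0,0,1.568],
    [0,0,1.568],
    [0,0,1.568],
    [0,0,1.568],
    [0,0,1.568],
    [0,0,1.568]
  ],
  "gripper": [0.4,0.4,0.4,0.4,0.4,0.4,0.4,0.4,0.4,0.4,0.4,0.4]
}}

```text
time: 7.5
tcp_pos: [0.6195, 0.0935, 0.1971]
tcp_rot: [-3.138, 0.002, 1.457]
ft_force: [-0.0, -0.3, -0.8]
grip_width: 0.0343
```

Run:
```python
from h import *
p,R,s=cur(); w=bot.read_camera("wrist"); save(w,"w3.png"); print(p,s["tcp_rot"],s["time"],np.round(s["joint_positions"],2))
H=np.array(w["hand_eye"]); Rc=R.as_matrix()@H[:3,:3]; tc=p+R.apply(H[:3,3]); w["R"]=Rc.T; w["t"]=-Rc.T@tc
m=hsvmask(w["img"],(22,120,60),(35,255,255)); b,c=biggest(m); v,u=np.nonzero(b)
print(c,len(u),ray_at(w,c,z=.058),u.min(),u.max(),v.min(),v.max())
print("pred",[proj(w,W(X0,(.105,y,.055))) for y in(-.06,.06)], W(X0,(.105,0,0)))
t=bot.read_camera("top")
for px in((200,145),(250,150),(240,140),(268,145)): print(px,ray_at(t,px,d=t["depth"][px[1],px[0]]).round(3))
rel(W(X0,(.105,-.015,.05)),(np.pi,0,1.457))
```

```text
[0.61949047 0.09349538 0.19711016] [-3.13771737e+00  2.09915741e-03  1.45682768e+00] 7.5 [-0.46  0.79  0.44  1.62 -0.43  0.83  0.05]
[313.25930626 166.83629442] 2364 [0.61755745 0.11400041 0.058     ] 304 321 94 243
pred [[np.float64(313.7987489818645), np.float64(240.09987636077523)], [np.float64(313.41733976172526), np.float64(94.76813515586588)]] [0.61722084 0.10897677 0.        ]
(200, 145) [0.699 0.394 0.001]
(250, 150) [0.532 0.124 0.655]
(240, 140) [0.697 0.255 0.064]
(268, 145) [0.544 0.094 0.64 ]
slide [ 0.0003 -0.0041  0.1478] twist [-0.003  0.001  0.002]
```

View pics/w3.png

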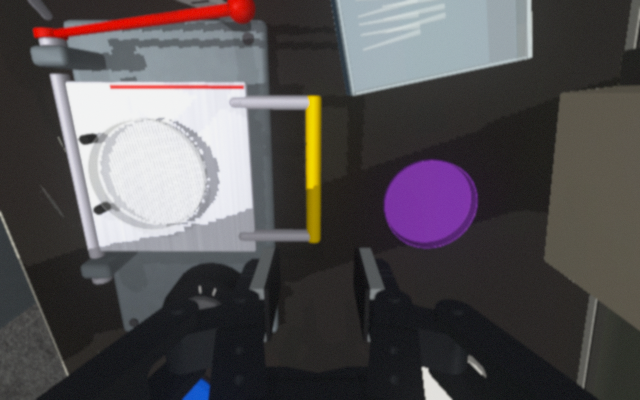

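The wrist view shows the bar at column 313, rows 94–243, within 1 mm of the prediction. The dish (158,172) lies by its two stubs, and the purple look-alike (430,203) is clear of the fingers. I now go down and grip.

Call:
{"fn": "carry_out", "kwargs": {
  "slide": [
    [0,-0.003,0.05],
    [0,-0.003,0.1],
    [0,-0.003,0.13],
    [0,-0.003,0.147],
    [0,-0.003,0.147],
    [0,-0.003,0.147],
    [0,-0.003,0.147],
    [0,-0.003,0.147],
    [0,-0.003,0.147],
    [0,-0.003,0.147]
  ],
  "twist": [
    [0,0,0],
    [0,0,0],
    [0,0,0],
    [0,0,0],
    [0,0,0],
    [0,0,0],
    [0,0,0],
    [0,0,0],
    [0,0,0],
    [0,0,0]
  ],
  "gripper": [0.4,0.4,0.4,0.4,0.4,0,0,0,0,0],
  "force": 40
}}

```text
time: 8.6
tcp_pos: [0.6163, 0.094, 0.0536]
tcp_rot: [-3.139, -0.0, 1.457]
ft_force: [-5.2, -0.6, 2.9]
grip_width: 0.0104
```

Run:
```python
from h import *
# red arm angle from depth + colour: ball and rod, both cameras
out={}
for n,roi in(("top",(160,232,235,262)),("side",(158,195,295,355))):
    p=bot.read_camera(n); m=np.zeros((400,640),np.uint8); a,b,c,d=roi
    h=hsvmask(p["img"],(0,140,80),(6,255,255))|hsvmask(p["img"],(174,140,80),(180,255,255)); m[a:b,c:d]=h[a:b,c:d]
    B,c0=biggest(m); v,u=np.nonzero(B); out[n]=(p,np.c_[u,v]); print(n,len(u),u.min(),u.max(),v.min(),v.max())
def line(x,th): return [W(x,(-.085+r*np.cos(th),.102,.055+r*np.sin(th))) for r in(.02,.175)]
def err(th,n):
    p,pts=out[n]; a,b=[np.array(proj(p,q)) for q in line(X0,th)]; e=(b-a)/np.linalg.norm(b-a); q=pts-a
    s=q@e; L=np.linalg.norm(b-a); k=(s>0)&(s<L*.9); return (q@[-e[1],e[0]])[k].mean(),s.max()-L
for th in np.arange(.44,.6,.02): print(round(th,2),[np.round(err(th,n),2) for n in out])
s=bot.get_state();print(s["time"],s["tcp_pos"],s["tcp_rot"])
```

```text
Traceback (most recent call last):
  File "h.py", line 16, in biggest
    return l==1+s[1:,4].argmax(),c[1+s[1:,4].argmax()]
                ~~~~~~~~~~~~~~^^
ValueError: attempt to get argmax of an empty sequence
```

```bash
cat > red.py <<'E'
from h import *
p=bot.read_camera("side"); save(p,"s_now.png"); m=np.zeros((400,640),np.uint8); a,b,c,d=158,195,290,360
h=hsvmask(p["img"],(0,140,80),(6,255,255))|hsvmask(p["img"],(174,140,80),(180,255,255)); m[a:b,c:d]=h[a:b,c:d]
B,c0=biggest(m); v,u=np.nonzero(B); pts=np.c_[u,v]; print(len(u),u.min(),u.max(),v.min(),v.max())
for th in np.arange(.42,.6,.02):
    a,b=[np.array(proj(p,W(X0,(-.085+r*np.cos(th),.102,.055+r*np.sin(th))))) for r in(.0,.175)]
    e=(b-a)/np.linalg.norm(b-a); q=pts-a; s=q@e; L=np.linalg.norm(b-a); t=q@[-e[1],e[0]]
    print(round(th,2),[t[(s>i*L/4)&(s<(i+1)*L/4)].mean().round(2) for i in range(4)],(s.max()-L).round(1),t[s>L*.93].mean().round(2))
s=bot.get_state();print(s["time"],s["tcp_pos"],s["tcp_rot"])
E
python3 red.py
```

```text
62 302 332 174 186
0.42 [np.float64(-0.89), np.float64(-1.5), np.float64(-1.99), np.float64(nan)] -16.4 nan
0.44 [np.float64(-0.74), np.float64(-1.11), np.float64(-1.38), np.float64(nan)] -16.3 nan
0.46 [np.float64(-0.59), np.float64(-0.72), np.float64(-0.76), np.float64(nan)] -16.2 nan
0.48 [np.float64(-0.44), np.float64(-0.33), np.float64(-0.15), np.float64(nan)] -16.2 nan
0.5 [np.float64(-0.29), np.float64(0.06), np.float64(0.47), np.float64(nan)] -16.1 nan
0.52 [np.float64(-0.14), np.float64(0.45), np.float64(1.09), np.float64(nan)] -16.0 nan
0.54 [np.float64(0.01), np.float64(0.85), np.float64(1.71), np.float64(nan)] -16.0 nan
0.56 [np.float64(0.17), np.float64(1.24), np.float64(2.34), np.float64(nan)] -16.0 nan
0.58 [np.float64(0.32), np.float64(1.64), np.float64(2.97), np.float64(nan)] -16.0 nan
8.7 [0.61630135 0.09397751 0.05363953] [-3.13877916e+00 -3.96868310e-04  1.45702409e+00]red.py:8: RuntimeWarning: Mean of empty slice.
  print(round(th,2),[t[(s>i*L/4)&(s<(i+1)*L/4)].mean().round(2) for i in range(4)],(s.max()-L).round(1),t[s>L*.93].mean().round(2))
  ret = ret.dtype.type(ret / rcount)
```

```bash
cat > red2.py <<'E'
import sys
from h import *
p=bot.read_camera("side"); img=cv2.imread(sys.argv[1])[:,:,::-1]
h=hsvmask(img,(0,120,70),(7,255,255))|hsvmask(img,(173,120,70),(180,255,255)); m=np.zeros_like(h); m[158:195,290:360]=h[158:195,290:360]
B,_=biggest(m); v,u=np.nonzero(B); pts=np.c_[u,v].astype(float); print(len(u),u.min(),u.max(),v.min(),v.max())
def t(x):
    a,b=[np.array(proj(p,W(X0,(-.085+r*np.cos(x[0]),.102,.055+r*np.sin(x[0]))))) for r in(.0,.175)]
    e=(b-a)/np.linalg.norm(b-a); return (pts-a)@[-e[1],e[0]]-x[1]
s=least_squares(t,[.5,0],loss="soft_l1");print("theta,offset px",s.x,np.abs(s.fun).mean())
q=pts[u>=u.max()-5]; print("ball",q.mean(0),[proj(p,W(X0,(-.085+.175*np.cos(th),.102,.055+.175*np.sin(th)))) for th in(s.x[0],.47,.5)])
E
python3 red2.py pics/side1.png; python3 red2.py pics/s_now.png
```

```text
121 302 349 166 187
theta,offset px [ 0.47221936 -0.42289996] 0.661883301498474
ball [346.39130435 167.91304348] [[np.float64(347.05950260626906), np.float64(168.06833034023313)], [np.float64(347.11053071472236), np.float64(168.17117341709988)], [np.float64(346.39998652626997), np.float64(166.7883804041145)]]
103 302 343 169 187
theta,offset px [ 0.47365374 -0.45731822] 0.6221256320094493
ball [340.33333333 170.38888889] [[np.float64(347.02639202892993), np.float64(168.00190807251903)], [np.float64(347.11053071472236), np.float64(168.17117341709988)], [np.float64(346.39998652626997), np.float64(166.7883804041145)]]
```

Call:
{"fn": "carry_out", "kwargs": {
  "slide": [
    [0,-0.0001,-0.0057],
    [0,-0.0006,-0.0152],
    [0,-0.0019,-0.0265],
    [0,-0.0038,-0.0377],
    [0,-0.0064,-0.0488],
    [0,-0.0096,-0.0598],
    [0,-0.0129,-0.0687],
    [0,-0.0157,-0.0757],
    [0,-0.0181,-0.0809],
    [0,-0.0198,-0.0844],
    [0,-0.0207,-0.086],
    [0,-0.0209,-0.0866]
  ],
  "twist": [
    [-0.03,0,0],
    [-0.08,0,0],
    [-0.14,0,0],
    [-0.2,0,0],
    [-0.26,0,0],
    [-0.32,0,0],
    [-0.37,0,0],
    [-0.41,0,0],
    [-0.44,0,0],
    [-0.46,0,0],
    [-0.47,0,0],
    [-0.473,0,0]
  ],
  "gripper": [0,0,0,0,0,0,0,0,0,0,0,0]
}}

```text
time: 10.0
tcp_pos: [0.5905, 0.0975, 0.1517]
tcp_rot: [2.779, 0.032, 1.442]
ft_force: [-40.9, -17.7, -25.6]
grip_width: 0.0104
```

Run:
```python
from h import *
p,R,s=cur(); w=bot.read_camera("wrist"); sd=bot.read_camera("side"); save(sd,"side2.png"); save(w,"w4.png")
print(p,s["tcp_rot"],s["time"],s["grip_width"])
h=W(X0,(-.085,-.015,.055)); 
for off in(.0035,.005):
    g=p-R.apply([0,0,off]); d=g-h; ax=np.array([np.cos(X0[2]),np.sin(X0[2])]); print("theta",np.arctan2(d[2],d[:2]@ax),np.hypot(d[2],d[:2]@ax))
z=R.apply([0,0,1]);print("tool tilt",np.arctan2(np.hypot(z[0],z[1]),-z[2]))
c=sd["img"][140:250,270:400,::-1]; a=cv2.resize(c,None,fx=5,fy=5,interpolation=2); cv2.imwrite("pics/s2c.png",a)
```

```text
[0.590521   0.09753958 0.15174745] [2.77919208 0.03212505 1.44236275] 10.0 0.010423622722012646
theta 0.5489140768392923 0.1916938983378005
theta 0.5565868779747543 0.1919779337233704
tool tilt 0.3637589986854418
```

View pics/s2c.png

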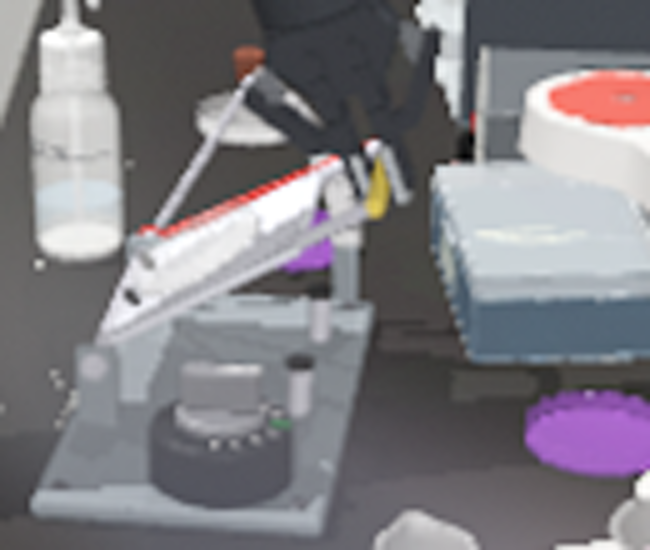

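View pics/w4.png

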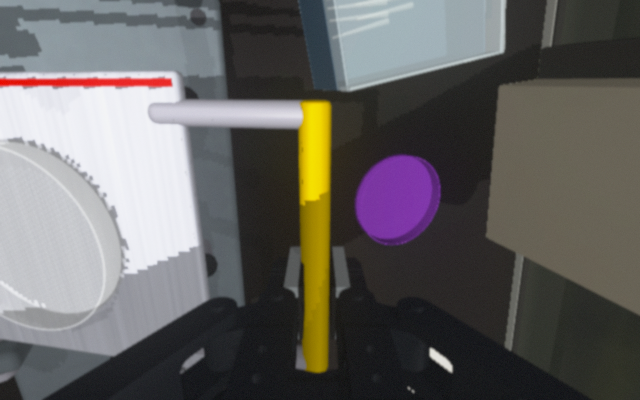

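```bash
python3 - <<'E'
from h import *
s=bot.get_state()
for k in s: print(k,np.round(s[k],3))
E
python3 red2.py pics/side2.png
```

```text
time 10.1
joint_positions [-0.551  0.751  0.349  2.072 -0.998  0.061  0.537]
qd [ 0.004  0.003 -0.005 -0.004  0.001 -0.001  0.001]
joint_efforts [ -6.285 -69.088   6.639 -40.24   -0.935  -9.767  -0.144]
tcp_pos [0.591 0.098 0.152]
tcp_rot [2.779 0.032 1.442]
ft_force [-39.946 -16.66  -24.261]
wrist_torque [-2.744  9.711 -1.664]
grip_width 0.01
25 316 331 173 180
theta,offset px [ 0.50698686 -0.34452809] 0.36114507714899957
ball [328.125 174.5  ] [[np.float64(346.2280930474845), np.float64(166.46870021261023)], [np.float64(347.11053071472236), np.float64(168.17117341709988)], [np.float64(346.39998652626997), np.float64(166.7883804041145)]]
```

Joints 5 and 6 have reached their range ends (-0.998 and 0.061), so the tool cannot tilt with the plate and it is pulling radially at about 50 N. I'll turn it back upright in small steps.

Call:
{"fn": "carry_out", "kwargs": {
  "slide": [
    [0,0,0],
    [0,0,0],
    [0,0,0],
    [0,0,0],
    [0,0,0]
  ],
  "twist": [
    [0.05,0,0],
    [0.1,0,0],
    [0.15,0,0],
    [0.15,0,0],
    [0.15,0,0]
  ],
  "gripper": [0,0,0,0,0]
}}

```text
time: 10.65
tcp_pos: [0.59, 0.0985, 0.1521]
tcp_rot: [2.932, 0.033, 1.443]
ft_force: [-40.4, -17.8, -25.1]
grip_width: 0.0104
```

```bash
cat > tgt.py <<'E'
import sys
from h import *
th,tilt=map(float,sys.argv[1:3]); p,R,s=cur()
h=W(X0,(-.085,-.015,.055)); g=p-R.apply([0,0,.0014]); d=g-h; ax=np.array([np.cos(X0[2]),np.sin(X0[2]),0]); ay=np.array([-ax[1],ax[0],0])
print("theta",np.arctan2(d[2],d@ax).round(4),"r",np.hypot(d[2],d@ax).round(4),"lat",(d@ay).round(4),"tilt",np.arctan2(R.apply([0,0,1])@ax,-R.apply([0,0,1])[2]).round(3),"F",np.round(s["ft_force"],1),"q",np.round(s["joint_positions"],2),"t",s["time"])
Rt=Ro.from_rotvec(-ay*tilt)*Ro.from_euler("xyz",(np.pi,0,1.457))
b=h+ax*.19*np.cos(th)+np.array([0,0,.19*np.sin(th)])+d@ay*ay*0
T=b+Rt.apply([0,0,.0014]); print("slide",R.inv().apply(T-p).round(4),"twist",(R.inv()*Rt).as_rotvec().round(3))
E
python3 tgt.py .473 0
```

```text
theta 0.5411 r 0.1912 lat 0.0015 tilt 0.209 F [-40.4 -17.8 -25.1] q [-0.65  0.82  0.62  1.94 -0.9   0.43  0.45] t 10.65
slide [-0.001   0.0024  0.0128] twist [ 0.209  0.034 -0.011]
```

Call:
{"fn": "carry_out", "kwargs": {
  "slide": [
    [0,-0.002,0.003],
    [0,-0.004,0.006],
    [0,-0.005,0.009],
    [0,-0.006,0.012],
    [0,-0.007,0.015],
    [0,-0.007,0.016],
    [0,-0.007,0.016]
  ],
  "twist": [
    [0.03,0.006,-0.002],
    [0.07,0.012,-0.004],
    [0.11,0.018,-0.006],
    [0.15,0.024,-0.008],
    [0.19,0.03,-0.01],
    [0.209,0.034,-0.011],
    [0.209,0.034,-0.011]
  ],
  "gripper": [0,0,0,0,0,0,0]
}}

```text
time: 11.35
tcp_pos: [0.5956, 0.0979, 0.1404]
tcp_rot: [3.127, 0.0, 1.457]
ft_force: [-32.8, -15.9, -18.2]
grip_width: 0.0104
```

```bash
python3 tgt.py .473 0
```

```text
theta 0.4727 r 0.1906 lat 0.0016 tilt 0.015 F [-32.8 -15.9 -18.2] q [-0.59  0.9   0.66  1.76 -0.78  0.75  0.37] t 11.35
slide [-0.0016 -0.0006  0.0002] twist [0.015 0.    0.   ]
```

Call:
{"fn": "carry_out", "kwargs": {
  "slide": [
    [-0.003,-0.004,0.002],
    [-0.006,-0.009,0.0045],
    [-0.006,-0.009,0.0045],
    [-0.006,-0.009,0.0045]
  ],
  "twist": [
    [0,0,0],
    [0.01,0,0],
    [0.015,0,0],
    [0.015,0,0]
  ],
  "gripper": [0,0,0,0]
}}

```text
time: 11.75
tcp_pos: [0.5957, 0.0978, 0.1397]
tcp_rot: [3.121, -0.007, 1.461]
ft_force: [-17.4, -7.9, -10.6]
grip_width: 0.0104
```

```bash
python3 tgt.py .473 0
```

```text
theta 0.4692 r 0.1904 lat 0.0014 tilt 0.02 F [-17.4  -7.9 -10.6] q [-0.59  0.9   0.66  1.77 -0.79  0.73  0.38] t 11.75
slide [-0.0014 -0.0008 -0.0005] twist [ 0.02  -0.007  0.004]
```

Halved; the same step again, with a slight raise.

Call:
{"fn": "carry_out", "kwargs": {
  "slide": [
    [-0.003,-0.004,0.002],
    [-0.006,-0.009,0.004],
    [-0.006,-0.009,0.0037],
    [-0.006,-0.009,0.0037],
    [-0.006,-0.009,0.0037]
  ],
  "twist": [
    [0,0,0],
    [0.01,0,0],
    [0.02,-0.005,0.003],
    [0.02,-0.005,0.003],
    [0.02,-0.005,0.003]
  ],
  "gripper": [0,0,0,0,0]
}}

```text
time: 12.25
tcp_pos: [0.5958, 0.0975, 0.1391]
tcp_rot: [3.122, -0.01, 1.463]
ft_force: [-5.0, 2.0, -4.6]
grip_width: 0.0102
```

```bash
python3 tgt.py .473 0
python3 - <<'E'
from h import *
p,R,s=cur(); w=bot.read_camera("wrist"); sd=bot.read_camera("side"); t=bot.read_camera("top"); save(sd,"side3.png"); save(w,"w5.png"); save(t,"t5.png")
a=cv2.resize(sd["img"][140:215,280:370,::-1],None,fx=8,fy=8,interpolation=2)
cv2.imwrite("pics/s3c.png",a)
E
python3 red2.py pics/side3.png
```

```text
theta 0.4663 r 0.1903 lat 0.0011 tilt 0.019 F [-5.   2.  -4.6] q [-0.58  0.9   0.65  1.77 -0.8   0.73  0.39] t 12.25
slide [-0.0011 -0.0008 -0.0011] twist [ 0.019 -0.01   0.006]
84 302 337 171 186
theta,offset px [ 0.45812473 -0.80968954] 0.6688099503364251
ball [334.5 173. ] [[np.float64(347.3793729759261), np.float64(168.72288121286607)], [np.float64(347.11053071472236), np.float64(168.17117341709988)], [np.float64(346.39998652626997), np.float64(166.7883804041145)]]
```

View pics/s3c.png

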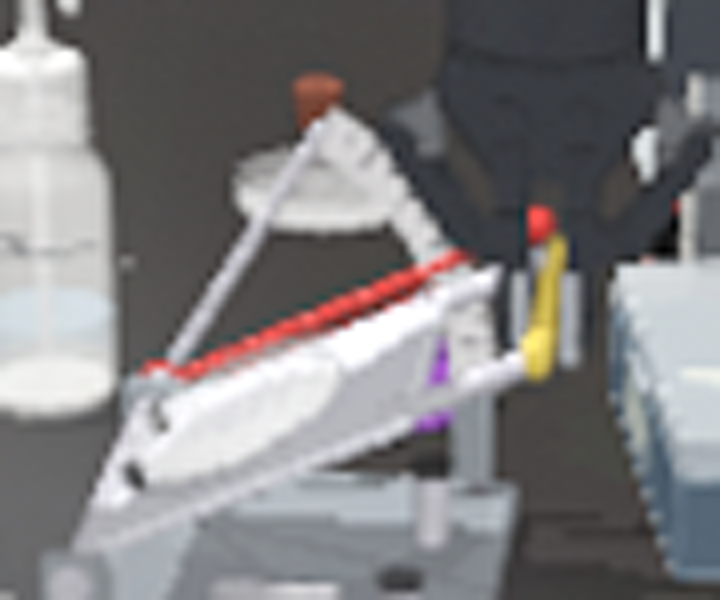

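View pics/w5.png

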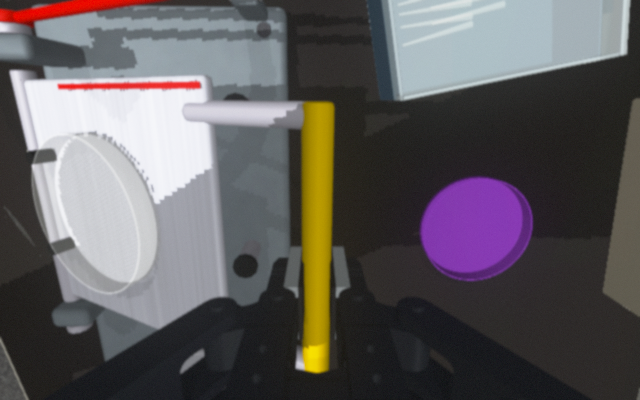

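The dish lies against its stubs. The ball at (541,223) in the crop, full (347.6,167.9), has not moved from (347.4,167.7). I'll check the plate's tilt from the wrist depth, using the worktop as reference.

```bash
cat > tilt.py <<'E'
from h import *
p,R,s=cur(); w=bot.read_camera("wrist"); H=np.array(w["hand_eye"]); Rc=R.as_matrix()@H[:3,:3]; tc=p+R.apply(H[:3,3])
v,u=np.mgrid[0:400,0:640]; D=w["depth"]; C=np.dstack([(u-w["cx"])/f(w)*D,(v-w["cy"])/f(w)*D,D]); X=C@Rc.T+tc
c,s_=np.cos(X0[2]),np.sin(X0[2]); d=X[...,:2]-X0[:2]; S=np.dstack([d@[c,s_],d@[-s_,c],X[...,2]])
def plane(m,n):
    q=S[m]; 
    for _ in range(4):
        A=np.c_[q[:,:2],np.ones(len(q))]; k=np.linalg.lstsq(A,q[:,2],rcond=None)[0]; r=q[:,2]-A@k; q=q[np.abs(r)<max(2*np.median(np.abs(r)),.0008)]
    print(n,len(q),"slope_x angle",np.arctan(k[0]).round(4),"slope_y",k[1].round(4),"z at hinge x",(k[0]*-.085+k[2]).round(4),np.abs(r).mean().round(5))
ok=D>.05
x,y,z=S[...,0],S[...,1],S[...,2]; th=.47; a=(x+.085)*np.cos(th)+(z-.055)*np.sin(th); b=-(x+.085)*np.sin(th)+(z-.055)*np.cos(th)
plane(ok&(abs(y)<.066)&(a>.108)&(a<.136)&(abs(b-.003)<.012)|ok&(y>.046)&(y<.062)&(a>.02)&(a<.136)&(abs(b-.003)<.012),"plate")
plane(ok&(abs(z)<.01)&(x>.08)&(x<.35),"table")
g=w["img"].astype(int); red=ok&(y>.09)&(y<.12)&(z>.05)&(g[...,0]>120)&(g[...,1]<60)&(a<.16)
q=S[red]; print(len(q), np.arctan(np.polyfit(q[:,0],q[:,2],1)[0]) if len(q)>20 else "")
print(np.median(S[red],axis=0) if len(q) else "")
E
python3 tilt.py
```

```text
plate 11260 slope_x angle 0.4733 slope_y 0.0001 z at hinge x 0.0581 0.00031
table 51201 slope_x angle -0.0009 slope_y -0.0001 z at hinge x -0.0004 0.00035
1633 0.4574678556889687
[-0.03808298  0.10072479  0.08168621]
```

```bash
cat >> tilt.py <<'E'
k=red&(a>.03)
from collections import Counter
A_,B_,Y_=a[k],b[k],y[k]; yc=np.median(Y_); pts=[]
for i in np.arange(.03,.16,.008):
    m=(A_>i)&(A_<i+.008)&(abs(Y_-.102)<.0015)
    if m.sum()>8: pts.append((A_[m].mean(),np.median(B_[m])))
pts=np.array(pts); print("rod ridge (a,b mm)",(pts*1000).round(1).tolist()); 
if len(pts)>2:
    c1=np.polyfit(pts[:,0],pts[:,1],1); print("arm angle slope",.47+np.arctan(c1[0]),"by position",.47+np.mean((pts[:,1]-.003)/pts[:,0]))
E
python3 tilt.py
python3 - <<'E'
from h import *
sd=bot.read_camera("side"); u=(347,168)
for du in range(-2,4):
  for dv in(-1,0,1):
    px=(u[0]+du,u[1]+dv); X=ray_at(sd,px,d=sd["depth"][px[1],px[0]]); c,s=np.cos(X0[2]),np.sin(X0[2]); d=X[:2]-X0[:2]; S=[c*d[0]+s*d[1],-s*d[0]+c*d[1],X[2]]
    print(px,sd["img"][px[1],px[0]],np.round(S,4),np.arctan2(S[2]-.055,S[0]+.085).round(3))
E
```

```text
plate 11276 slope_x angle 0.4727 slope_y -0.0006 z at hinge x 0.0582 0.00032
table 51534 slope_x angle -0.0008 slope_y -0.0001 z at hinge x -0.0004 0.00036
1636 0.4576924313695306
[-0.03811105  0.10072622  0.08179111]
rod ridge (a,b mm) [[34.1, 2.9], [42.0, 3.1], [50.0, 3.1], [58.4, 3.1], [66.3, 3.1], [73.9, 3.2], [82.0, 3.4], [89.3, 3.2], [95.7, 3.1]]
arm angle slope 0.4741327948043124 by position 0.47178654297808315
(345, 167) [42 55 62] [ 0.0729 -0.0053  0.1777] 0.66
(345, 168) [45 59 64] [ 0.0732 -0.0076  0.1753] 0.65
(345, 169) [44 55 62] [ 0.0732 -0.0066  0.1717] 0.636
(346, 167) [231  82  80] [0.0674 0.1007 0.1386] 0.502
(346, 168) [197  67  68] [0.0679 0.0959 0.1369] 0.492
(346, 169) [161  51  52] [0.0682 0.093  0.1346] 0.479
(347, 167) [248  87  83] [0.0704 0.1037 0.1377] 0.489
(347, 168) [220  71  67] [0.0709 0.0994 0.1358] 0.478
(347, 169) [184  53  51] [0.0713 0.0943 0.1343] 0.469
(348, 167) [204  69  65] [0.0743 0.0953 0.1409] 0.495
(348, 168) [187  59  57] [0.0738 0.103  0.1346] 0.465
(348, 169) [158  80  56] [0.0482 0.4411 0.0045] -0.363
(349, 167) [118  65  63] [ 0.0492  0.4782 -0.0006] -0.393
(349, 168) [119  62  62] [0.0507 0.4595 0.0021] -0.372
(349, 169) [132 109  65] [0.0811 0.05   0.1512] 0.525
(350, 167) [59 64 66] [ 0.0896 -0.0274  0.1867] 0.646
(350, 168) [59 64 67] [ 0.0896 -0.025   0.1827] 0.632
(350, 169) [93 89 68] [ 0.0901 -0.031   0.1817] 0.627
```

The plate measures 0.473 rad and the arm 0.472–0.474 by the same depth picture. I'll hold briefly to confirm it is steady, then hand in.

Call:
{"fn": "carry_out", "kwargs": {
  "slide": [
    [0,0,0],
    [0,0,0],
    [0,0,0],
    [0,0,0],
    [0,0,0]
  ],
  "twist": [
    [0,0,0],
    [0,0,0],
    [0,0,0],
    [0,0,0],
    [0,0,0]
  ],
  "gripper": [0,0,0,0,0]
}}

```text
time: 13.1
tcp_pos: [0.5957, 0.0975, 0.1392]
tcp_rot: [3.122, -0.01, 1.463]
ft_force: [-5.3, 1.8, -5.2]
grip_width: 0.0102
```

```bash
python3 tilt.py | grep -E "plate|arm" && python3 -c "
from h import *
print(bot.get_state()['time'],bot.job_done())"
```

```text
plate 11291 slope_x angle 0.473 slope_y -0.0002 z at hinge x 0.0582 0.00032
arm angle slope 0.47854416160552116 by position 0.4713571301222885
the job is handed in; nothing more can be done
13.15 None
```

I turned the knob to the green zero mark with the plate flat, then lifted the plate by its yellow bar and handed in while still holding it. The robot clock read about 13 s of the 45 s allowed.

- **Tilt:** the last depth check put the plate at 0.473 rad. The red arm read 0.471 to 0.479, depending on the method, and about 0.472 in the first pictures.
- **Knob:** a close picture after release showed the pointer on the green mark. I did not measure it again after the lift.
- **Dish and red arm:** pictures after the lift showed the dish still against its two stops. The red ball was where it started.
- **Bystanders:** nothing suggested that the arm touched the beaker, wash bottle or stopper, but I did not check each one at the end.

**Problem during the lift:** tilting the tool along with the plate brought joints 5 and 6 almost to the ends of their ranges (-0.998 of -1 and 0.061 of 0.04). This pulled on the bar with about 50 N at the wrist and over-tilted the plate to about 0.54 rad for roughly a second. I turned the tool upright and eased the force to about 7 N before handing in.

**Where the measures disagreed:** the arm-position estimate of the plate angle was 0.466 rad, slightly below the 0.473 from depth. I trusted the depth value because its worktop reference was level to about 0.001 rad.

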